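# Pack the bouncy balls down their tube

### The job

Someone's bouncy balls have stuck part-way down their clear tube. Take the wooden rhythm stick out of the desk tidy and ram the balls down with it until all three are packed firmly on the bottom with no gaps, then stand the stick back in its own pocket of the tidy and let go. Leave the other things on the table where they are.

Things in the scene. Friction and masses are not known exactly. Their poses are not given: they have to be found in the camera images.
- tube: Upright clear-plastic tube (outside 37 mm, 40 mm at the lip; bore 33 mm) fixed on a black foot (disc 90 mm across, 14 mm high) that does not shift. Origin at the centre of the foot's underside on the table, z up along the tube. The tube's floor is 14 mm, its open rim 165 mm above the table. It holds three equal dark rubber balls one above the other.
- tube_mouth (a point): Centre of the tube's open rim, 165 mm above the table; z up along the bore.
- ball_low (a joint): Height (m) of the lowest rubber ball (32 mm diameter) above its packed place: 0 = resting on the tube's floor. The balls are a tight fit: each stays where it is left and takes about 2 N to push along (so 2, 4, then 6 N as one, two, three of them move), with no spring-back. Once all are packed, the push rises steeply: 10 to 15 N shows they are firmly down.
- ball_mid (a joint): The same for the middle ball (32 mm diameter): 0 = touching the low ball when that one is on the floor.
- ball_top (a joint): The same for the top ball (32 mm diameter): 0 = touching the middle ball with all three packed; its top is then 110 mm above the table, 55 mm below the rim. At the start its top lies between 21 mm below and 7 mm above the rim, with gaps under each ball.
- ball_top_crown (a point): Uppermost point of the top ball, on the tube's axis.
- stick: Clave (hardwood rhythm stick): a plain dark wooden rod, 22 mm diameter, 180 mm long, flat ends, 40 to 75 g. Origin at the centre of its lower end, z along it to the other end. It starts standing upright in the front-corner pocket of the pine desk tidy, its upper 111 mm showing above the tidy.
- tidy: Open pine desk tidy, fixed, 90 mm (its x) by 150 mm (its y) by 75 mm high, walls 6 mm. Origin at the centre of its underside. At its +y end are two square pockets side by side in x; the -x one holds the stick, the +x one a short white glue stick (74 mm high). The long bay at the -y end holds four short pencils (up to 122 mm above the table) and an eraser.
- stick_pocket (a point): Centre of the inner floor of the stick's pocket, 6 mm above the table, at x = -21 mm, y = +50 mm in the tidy's frame; axes as the tidy's. The pocket is 36 mm (x) by 38 mm (y) and 69 mm deep.
- skittle: Bystander: wooden skittle, 46 mm across, 156 mm high, standing. Origin under its foot.
- yoyo: Bystander: steel yo-yo lying on its flat side, 56 mm across, 37 mm high. Origin under its centre.
- pencil_tin: Bystander: closed navy pencil tin, 203 mm (its x) by 78 by 31 mm high. Origin under its centre.
- watering_can: Bystander: green toy watering can, 100 mm across, 146 mm high over its handle, spout to its +x (120 mm out). Origin under its centre.
- drink_bottle: Bystander: metal drink bottle, 68 mm across, 190 mm high, standing. Origin under its foot.
- toy_car: Bystander: wooden toy car, 100 by 60 by 51 mm. Origin under its centre.
- lunch_box: Bystander: lunch box, 140 by 176 by 60 mm high. Origin under its centre.
There are look-alikes about, which are no part of the job. There is more than one size of the stick; the one meant has the size given above.

How it is judged:
By the outcome, as a careful person would: the job done as asked, in the order asked, and still so for the second after the job is handed in, with the robot touching nothing.
It also fails if it takes over 53 s, if anything falls off the work surface, if the arm or the gripper's body presses on something with over 40 N, if the wrist force passes 120 N, or if a joint passes its speed limit or range.

### The arm

A 6-joint arm with a two-finger parallel gripper is mounted at the origin on the work surface. World frame = base frame: x ahead of the robot, y to its left, z up, the work surface at z = 0. Lengths are in m, angles in rad, forces in N, time in s.
With the tool pointing down it reaches from about 0.3 to 0.775 m from the base axis. Payload 14.6 kg.
Tool frame: the origin (TCP) lies at the very end of the fingers, on their centre line; the grasp point (between the pads) lies 19 mm behind it; z points along the fingers, y is the line along which they close (so a half turn about z gives the same grasp; the last joint's range is limited). The gripper opens to 94 mm and grips with 3 to 60 N. Pads are 16 mm wide; open, the fingers measure 119 mm over their backs; the gripper's body (75 mm by 177 mm) begins 78 mm behind the grasp point.
Start: joints at [-1.367, 0.3, 1.521, -0, 1.321, -0.067], TCP at [0.147, -0.53, 0.205] pointing down, gripper open.
Joint ranges: [-3.03, 3.03], [-0.79, 2.21], [0.23, 2.52], [-1.04, 4.18], [0, 3.07], [-2.55, 2.55]. Speed limits (rad/s): [2.22, 2.22, 2.57, 3.14, 3.14, 3.14].

### API

Orientations are given as a 3x3 rotation matrix whose columns are the frame's x, y, z axes.
In Python, from station import ctrl gives the robot as it stands.
- The arm moves only by the shell command python3 -m jog 'ROWS' [FORCE]. ROWS is a JSON object of lists of equal length, an entry for each row: "grip": the opening, from 0 (shut) to 1 (fully open); "slide": the shift along the tool's x, y, z in cm, a list of three; "yaw": the turn about the tool's z in rad. In form: {"grip": [grip, ...], "slide": [[tx, ty, tz], ...], "yaw": [yaw, ...]}. A call has 1 to 20 rows; each row is the pose to reach, as a shift and turn from the pose commanded when the call began, along the tool's axes at that moment; what a row does not reach only later rows make up. A row lasts 1/12 s, in which the tool goes at most 41.7 mm and 7.16 degrees, less where a joint would pass 70% of its speed; a pose out of reach is approached as far as the arm can. A call with a gripper value outside its range is refused whole. The fingers move at their own pace and stop on an object; FORCE is the grip in N (left out, the last holds). Time passes only in rows, so rows that repeat a pose let the fingers close. It gives the time, the measured TCP pose, the force, the opening and the grip force at its end, in the units of the state.
- ctrl.get_state(): the state, without advancing time (a new reading comes with each control period).
- ctrl.get_image(name): name is "scene" or "top"; returns a dict with "frame" (384x512x3 uint8, red, green, blue), "depth" (384x512 float32, m along the optical axis (not along the pixel's ray), 0 where there is no reading), "mtx" (3x3 intrinsics, pixels), "rvec" (rotation vector, rad) and "tvec" (3), from world to camera coordinates, as OpenCV has them. Camera axes: x right, y down, z forward; pixel columns grow to the right and rows downward; lengths in m; the calibration is good to about 2 mm. A picture is of the moment at which its call begins.
- ctrl.job_done(): hands the job in; it is judged then, once.
The state is a dict: "time": time; "q": joint angles; "qd": joint speeds; "joint_efforts": joint torques, N m; "ee_pos": TCP position; "eef_rot": TCP orientation; "force": force on the tool from outside, world axes, zero at the start; "ft_torque": the same for the moment, N m; "grip_width": finger opening in m; "gripper_force": force on a finger pad.
Only numpy, scipy, OpenCV 4.12 (cv2) and the standard library are available. Lean on these libraries where they do the work, as an engineer would, in place of code of your own. Each camera call takes 0.05 s, during which the arm holds its last target. There are 200 camera calls.

## Working session

There is one attempt and no reset: what is moved stays moved. The work goes in short steps, Python scripts to look and compute and a shell command to move; the robot and the scene stay as the last step left them, time stands still between calls to the robot, and variables do not carry over. Pictures are saved under pics/ and viewed, at most 10 in all, crops included, and the job is handed in when it is done.

```bash
mkdir -p pics; cat > h.py <<'E'
import numpy as np, cv2, pickle
from station import ctrl
def grab(n):
    d=ctrl.get_image(n); pickle.dump(d,open(f'{n}.pkl','wb')); return d
def load(n): return pickle.load(open(f'{n}.pkl','rb'))
def save(d,name,crop=None,k=1.5):
    f=d['frame'][:,:,::-1]
    if crop: x0,y0,x1,y1=crop; f=f[y0:y1,x0:x1]
    cv2.imwrite('pics/'+name,cv2.resize(f,None,fx=k,fy=k,interpolation=cv2.INTER_CUBIC))
def ray(d,u,v):
    R=cv2.Rodrigues(np.array(d['rvec'],float))[0]; t=np.array(d['tvec'],float).ravel()
    return -R.T@t, R.T@np.linalg.inv(d['mtx'])@np.array([u,v,1.])
def atz(d,u,v,z):
    c,r=ray(d,u,v); return c+r*(z-c[2])/r[2]
def dep(d,u,v):
    c,r=ray(d,u,v); return c+r*d['depth'][int(round(v)),int(round(u))]
def tri(d1,p1,d2,p2):
    c1,r1=ray(d1,*p1);c2,r2=ray(d2,*p2)
    s=np.linalg.lstsq(np.c_[r1,-r2],c2-c1,rcond=None)[0]
    a,b=c1+s[0]*r1,c2+s[1]*r2
    return (a+b)/2,np.linalg.norm(a-b)
def proj(d,P): return cv2.projectPoints(np.array(P,float).reshape(-1,3),np.array(d['rvec'],float),np.array(d['tvec'],float),d['mtx'],None)[0].reshape(-1,2)
E
python3 - <<'E'
from h import *
for n in('scene','top'):
    d=grab(n); save(d,n+'1.png'); print(n,ray(d,256,192))
s=ctrl.get_state(); print({k:np.round(v,3) for k,v in s.items()})
E
```

```text
scene (array([0.98989205, 0.60774981, 0.89096115]), array([-0.38872651, -0.57955823, -0.71626129]))
top (array([ 0.33919738, -0.04570283,  1.64320806]), array([ 0.10554022, -0.0167765 , -0.99455651]))
{'time': np.float64(0.1), 'q': array([-1.367,  0.3  ,  1.521, -0.   ,  1.321, -0.067]), 'qd': array([ 0.   ,  0.002, -0.002,  0.   ,  0.001,  0.   ]), 'joint_efforts': array([ 1.0000e-03, -5.3264e+01, -3.5329e+01,  7.1000e-02,  2.3000e-02,
       -0.0000e+00]), 'ee_pos': array([ 0.147, -0.53 ,  0.205]), 'eef_rot': array([[ 0.964,  0.268, -0.   ],
       [ 0.268, -0.964,  0.001],
       [ 0.   , -0.001, -1.   ]]), 'force': array([-0.869, -0.102, -0.083]), 'ft_torque': array([ 0.016, -0.022, -0.024]), 'gripper_force': np.float64(0.0), 'grip_width': np.float64(0.094)}
```

View pics/scene1.png

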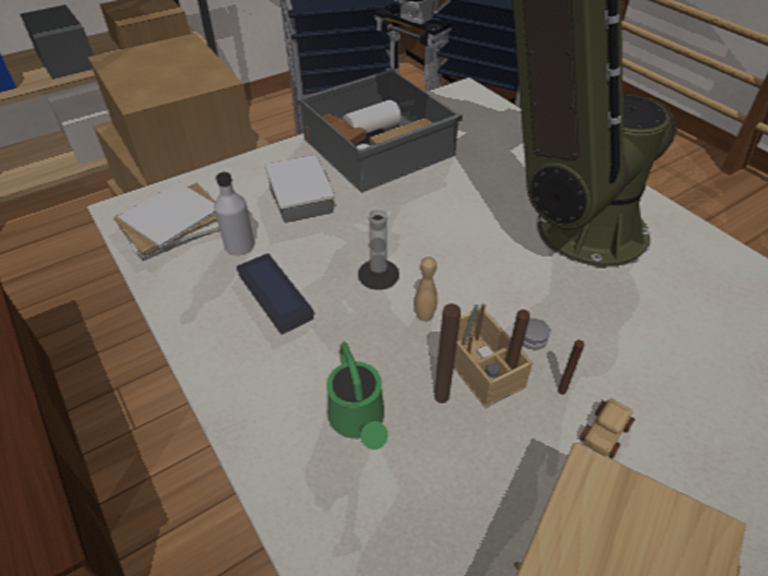

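View pics/top1.png

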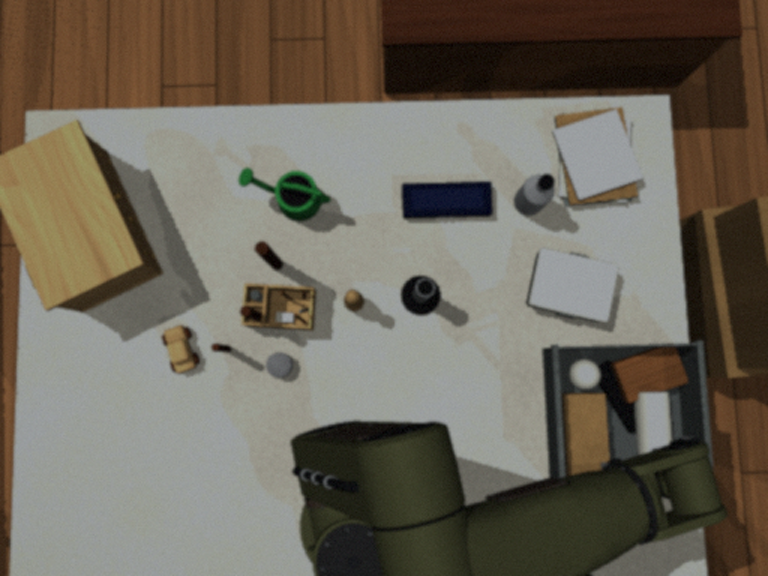

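Sticks in the scene view at 1.5x: a thick one standing free at (448,355), one in the tidy pocket at (518,340), and a thin one standing free at (571,367). The tidy one fits the description because it stands in the corner pocket beside the glue stick. Next I'll take enlarged crops to confirm this.

```bash
python3 - <<'E'
from h import *
s=load('scene');t=load('top')
a=s['frame'][190:280,290:395,::-1]; b=s['frame'][130:200,225:295,::-1]
c=t['frame'][175:235,150:300,::-1]
z=lambda f,w,h:cv2.resize(f,(w,h),interpolation=cv2.INTER_CUBIC)
im=np.zeros((600,800,3),np.uint8)
im[:360,:420]=z(a,420,360)      # x4
im[:350,430:780]=z(b,350,350)    # x5
im[365:365+235,:587]=z(c,600,240)[:235,:587] # x4
cv2.imwrite('pics/c1.png',im)
E
```

```text
(no output)
```

View pics/c1.png

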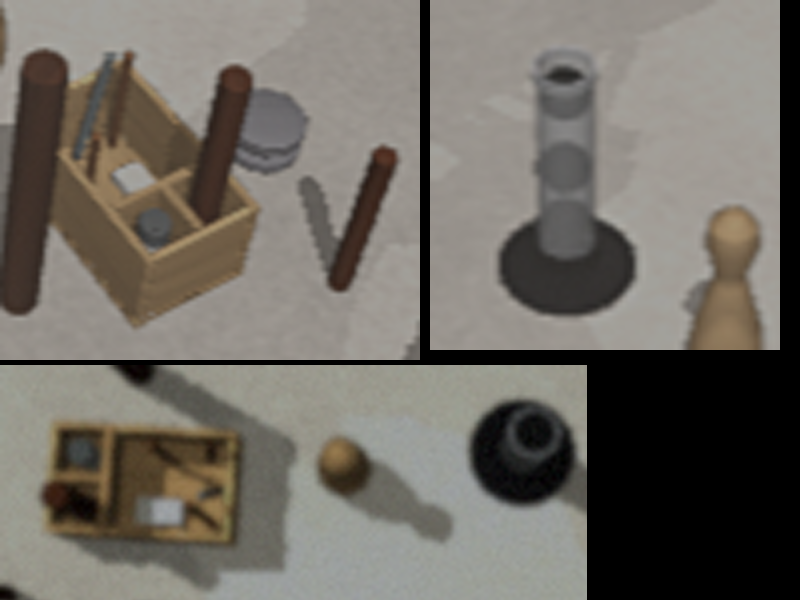

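The crop shows the stick in the front pocket with its top at scene (348.8,209.3) and top-view (164.2,207.5). The tube rim is at scene (252.2,143) and top-view (283.3,191.8). The tidy's corners are in the lower crop.

```bash
python3 - <<'E'
from h import *
s=load('scene');t=load('top')
np.set_printoptions(precision=4,suppress=True)
print('stick top',tri(s,(348.75,209.25),t,(164.2,207.5)), dep(s,348.75,209.5),dep(t,164.2,207.5))
print('mouth',tri(s,(252.2,143),t,(283.3,191.75)), atz(s,252.2,143,.165),atz(t,283.3,191.75,.165))
cs=[(52,424),(240,431),(235,544),(45,533)]
C=np.array([atz(t,150+x/4,175+(y-365)/4,.075) for x,y in cs]);print(C, C.mean(0),[np.linalg.norm(C[i]-C[i-1]) for i in range(4)])
for n,p in dict(skittle=(344,450),wc=None).items():
    if p: print(n,atz(t,150+p[0]/4,175+(p[1]-365)/4,.14))
print('foot',atz(t,150+523/4,175+(452-365)/4,.014))
for n,p in dict(bigtop=(44,65),thintop=(385,155)).items(): print(n,dep(s,290+p[0]/4,190+p[1]/4))
# table height check, big stick at bottom
print(dep(s,290+20/4,190+305/4), dep(s,290+340/4,190+287/4))
E
```

```text
stick top (array([0.454 , 0.2063, 0.1827]), np.float64(0.00260641355096258)) [0.4566 0.2101 0.1867] [0.455  0.2058 0.18  ]
mouth (array([ 0.4939, -0.153 ,  0.1644]), np.float64(0.002056850277913862)) [ 0.4937 -0.1515  0.165 ] [ 0.4946 -0.1536  0.165 ]
[[0.5208 0.2275 0.075 ]
 [0.5111 0.0761 0.075 ]
 [0.4203 0.0815 0.075 ]
 [0.4331 0.2334 0.075 ]] [0.4713 0.1546 0.075 ] [np.float64(0.08786823029083513), np.float64(0.15172120203547276), np.float64(0.09097286360522125), np.float64(0.1524419638428366)]
skittle [ 0.4871 -0.009   0.14  ]
foot [ 0.4939 -0.1555  0.014 ]
bigtop [0.5722 0.1672 0.2303]
thintop [0.3869 0.28   0.1373]
[0.5805 0.1803 0.0134] [0.3913 0.2852 0.0061]
```

```bash
python3 -m jog '{"grip":[1,1,1,1,1,1,1,1,1,1,1,1,1,1,1,1],"slide":[[0,0,-5],[0,0,-10],[0,0,-10],[36.5,-29.3,-10],[36.5,-29.3,-10],[36.5,-29.3,-10],[36.5,-29.3,-10],[36.5,-29.3,-10],[36.5,-29.3,-10],[36.5,-29.3,-10],[36.5,-29.3,-10],[36.5,-29.3,-10],[36.5,-29.3,-10],[36.5,-29.3,-10],[36.5,-29.3,-10],[36.5,-29.3,-10]],"yaw":[0,0,0,0,0,0,0,0,0,0,0,0,0,0,0,0]}' 60; python3 -c "
from station import ctrl;s=ctrl.get_state();print(s['q'],s['ee_pos'],s['eef_rot'])"
```

```text
time: 1.43
ee_pos: [0.4214, -0.148, 0.3051]
eef_rot: [[0.963, 0.271, -0.001], [0.271, -0.963, 0.0], [-0.001, -0.001, -1.0]]
force: [0.1, -0.1, 0.5]
grip_width: 0.094
gripper_force: 0.0
[-4.19922377e-01  3.25440108e-03  1.63209950e+00  1.57820275e-04
  1.50705147e+00  8.76171309e-01] [ 0.42135948 -0.14799934  0.3050786 ] [[ 9.62508469e-01  2.71250783e-01 -6.77895220e-04]
 [ 2.71251124e-01 -9.62508494e-01  4.75151430e-04]
 [-5.23594710e-04 -6.41217116e-04 -9.99999657e-01]]
```

```bash
python3 -m jog '{"grip":[1,1,1,1,1,1,1,1,1,1,1,1,1,1,1,1,1,1,1],"slide":[[12.7,-33.2,0],[12.7,-33.2,0],[12.7,-33.2,0],[12.7,-33.2,0],[12.7,-33.2,0],[12.7,-33.2,0],[12.7,-33.2,0],[12.7,-33.2,0],[12.7,-33.2,0],[12.7,-33.2,0],[12.7,-33.2,0],[12.7,-33.2,4],[12.7,-33.2,8],[12.7,-33.2,11],[12.7,-33.2,14],[12.7,-33.2,16],[12.7,-33.2,17.5],[12.7,-33.2,17.5],[12.7,-33.2,17.5]],"yaw":[0,0,0,0,0,0,0,0,0,0,0,0,0,0,0,0,0,0,0]}'; python3 - <<'E'
from h import *
d=grab('scene');save(d,'g1.png',(280,150,400,260),5)
E
```

```text
time: 3.02
ee_pos: [0.4542, 0.2023, 0.1307]
eef_rot: [[0.964, 0.266, -0.001], [0.266, -0.964, -0.0], [-0.001, 0.0, -1.0]]
force: [-0.3, 1.2, 0.1]
grip_width: 0.094
gripper_force: 0.0
```

View pics/g1.png

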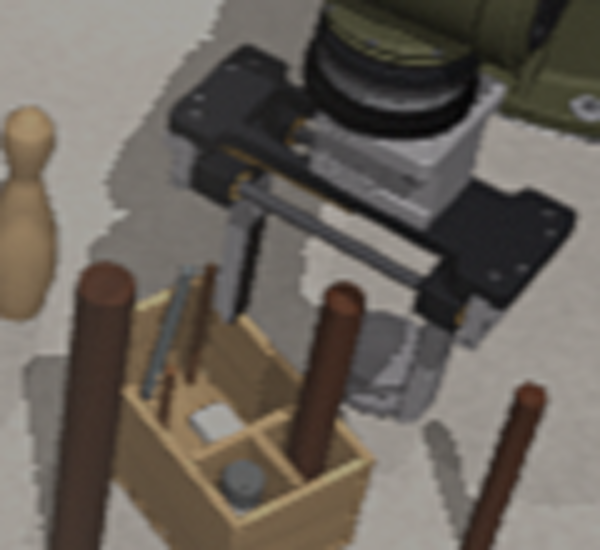

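The image shows the stick (340,300 at its top) midway between the fingertips at about (225,310) and (410,410). I'll nudge 4 mm in y, then close.

```bash
python3 -m jog '{"grip":[1,1,0,0,0,0,0,0,0,0,0,0,0,0],"slide":[[0.1,-0.35,0],[0.1,-0.35,0],[0.1,-0.35,0],[0.1,-0.35,0],[0.1,-0.35,0],[0.1,-0.35,0],[0.1,-0.35,0],[0.1,-0.35,0],[0.1,-0.35,0],[0.1,-0.35,0],[0.1,-0.35,0],[0.1,-0.35,0],[0.1,-0.35,0],[0.1,-0.35,0]],"yaw":[0,0,0,0,0,0,0,0,0,0,0,0,0,0]}' 50
```

```text
time: 4.23
ee_pos: [0.454, 0.2075, 0.1304]
eef_rot: [[0.964, 0.268, -0.0], [0.268, -0.964, -0.0], [-0.0, -0.0, -1.0]]
force: [-0.1, 0.2, -0.5]
grip_width: 0.021
gripper_force: 50.0
```

```bash
python3 -m jog '{"grip":[0,0,0,0,0,0,0,0,0,0,0,0,0,0,0,0,0,0,0,0],"slide":[[0,0,-3],[0,0,-6],[0,0,-9],[0,0,-12],[0,0,-16],[0,0,-20],[0,0,-20],[-0.5,3,-20],[-1,6,-20],[-1.5,9,-20],[-2,12,-20],[-2.5,15,-20],[-3,18,-20],[-3.5,21,-20],[-4,24,-20],[-4.5,27,-20],[-5,30,-20],[-5.4,33,-20],[-5.8,35.8,-20],[-5.8,35.8,-20]],"yaw":[0,0,0,0,0,0,0,0,0,0,0,0,0,0,0,0,0,0,0,0]}'; python3 -m jog '{"grip":[0,0,0,0],"slide":[[0,0,0],[0,0,0],[0,0,0],[0,0,0]],"yaw":[0,0,0,0]}'; python3 - <<'E'
from h import *
d=grab('scene');t=grab('top')
a=d['frame'][90:200,205:305,::-1];b=t['frame'][140:240,230:330,::-1]
z=lambda f,w,h:cv2.resize(f,(w,h),interpolation=cv2.INTER_CUBIC)
im=np.zeros((550,800,3),np.uint8);im[:,:500]=z(a,500,550);im[:300,500:]=z(b,300,300);cv2.imwrite('pics/m1.png',im)
E
```

```text
time: 5.9
ee_pos: [0.4939, -0.1567, 0.3294]
eef_rot: [[0.964, 0.264, -0.001], [0.264, -0.964, -0.0], [-0.001, -0.0, -1.0]]
force: [-1.4, -0.3, -0.4]
grip_width: 0.0213
gripper_force: 50.0
time: 6.23
ee_pos: [0.4939, -0.1521, 0.3306]
eef_rot: [[0.963, 0.269, 0.0], [0.269, -0.963, -0.0], [0.0, 0.0, -1.0]]
force: [0.5, 0.6, -0.2]
grip_width: 0.0215
gripper_force: 50.0
```

View pics/m1.png

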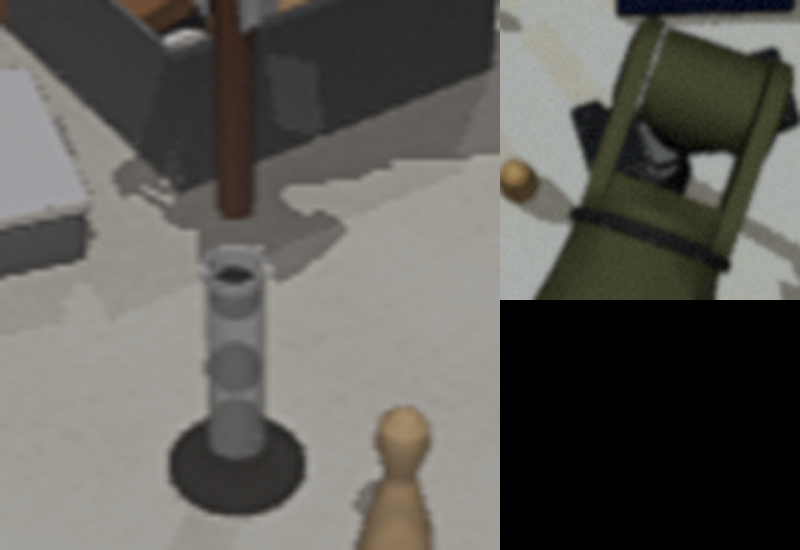

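The stick's bottom end is centred near (236,210), directly above the rim's centre at (236,264). I'll check numerically how its position along the line of sight compares.

```bash
python3 - <<'E'
from h import *
np.set_printoptions(precision=4,suppress=True)
d=load('scene')
print('bottom',atz(d,205+236/5,90+210/5,.2065),'rim',atz(d,205+236/5,90+265/5,.165))
for v in(120,125,129):
  for u in (250,252,254): print(u,v,dep(d,u,v))
print('proj',(proj(d,[[.4939,-.1521,.2065],[.4939,-.153,.165]])-[205,90])*5)
E
```

```text
bottom [ 0.4946 -0.1495  0.2065] rim [ 0.4937 -0.1515  0.165 ]
250 120 [ 0.504  -0.1455  0.2537]
252 120 [ 0.4998 -0.142   0.2541]
254 120 [ 0.491  -0.1454  0.2486]
250 125 [ 0.505  -0.1444  0.2381]
252 125 [ 0.4999 -0.142   0.2374]
254 125 [ 0.494  -0.1409  0.2357]
250 129 [ 0.5041 -0.1461  0.2231]
252 129 [ 0.5002 -0.1419  0.224 ]
254 129 [ 0.4923 -0.1436  0.2196]
proj [[234.5031 207.258 ]
 [234.2702 263.8481]]
```

```bash
python3 -m jog '{"grip":[0,0,0,0,0,0,0,0,0,0],"slide":[[0,0,1],[0,0,2],[0,0,2.7],[0,0,3.4],[0,0,4],[0,0,4.5],[0,0,5],[0,0,5.5],[0,0,6],[0,0,6]],"yaw":[0,0,0,0,0,0,0,0,0,0]}'
```

```text
time: 7.17
ee_pos: [0.4938, -0.1529, 0.2695]
eef_rot: [[0.964, 0.267, -0.001], [0.267, -0.964, 0.0], [-0.001, -0.001, -1.0]]
force: [0.7, -0.3, -1.3]
grip_width: 0.0211
gripper_force: 50.0
```

```bash
python3 -m jog '{"grip":[0,0,0,0,0],"slide":[[0,0,0.4],[0,0,0.8],[0,0,1.2],[0,0,1.6],[0,0,1.6]],"yaw":[0,0,0,0,0]}';python3 -m jog '{"grip":[0,0,0,0,0],"slide":[[0,0,0.4],[0,0,0.8],[0,0,1.2],[0,0,1.5],[0,0,1.5]],"yaw":[0,0,0,0,0]}'
```

```text
time: 7.58
ee_pos: [0.4938, -0.1529, 0.2537]
eef_rot: [[0.964, 0.267, -0.0], [0.267, -0.964, 0.0], [-0.0, -0.0, -1.0]]
force: [-0.6, -0.5, -0.7]
grip_width: 0.0219
gripper_force: 50.0
time: 8.0
ee_pos: [0.4939, -0.1529, 0.2388]
eef_rot: [[0.964, 0.268, -0.0], [0.268, -0.964, 0.0], [-0.0, -0.0, -1.0]]
force: [0.2, -0.6, -0.4]
grip_width: 0.0214
gripper_force: 50.0
```

Forces stay near zero at the stops, so I'll look at the tube before pressing further.

```bash
python3 - <<'E'
from h import *
d=grab('scene')
save(d,'p1.png',(205,90,305,200),5)
E
```

```text
(no output)
```

View pics/p1.png

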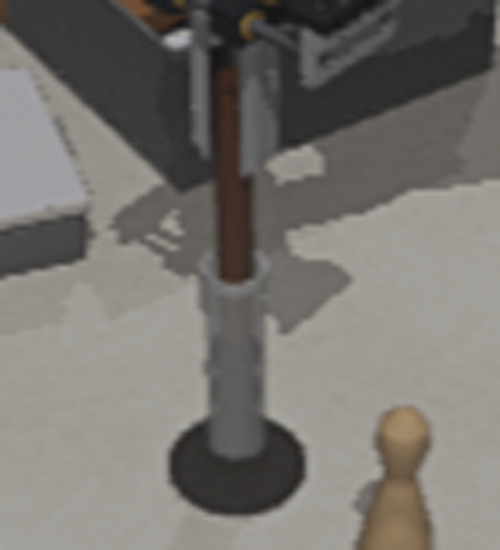

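The stick is inside the tube with its end near (235,330), and the balls have merged into one column from about 335 to 455. I'll press in 1–2 mm steps.

```bash
python3 -m jog '{"grip":[0,0],"slide":[[0,0,0.1],[0,0,0.2]],"yaw":[0,0]}'|grep -E 'ee_pos|force';python3 -m jog '{"grip":[0,0],"slide":[[0,0,0.05],[0,0,0.1]],"yaw":[0,0]}'|grep -E 'ee_pos|force';python3 -m jog '{"grip":[0,0],"slide":[[0,0,0.05],[0,0,0.1]],"yaw":[0,0]}'|grep -E 'ee_pos|force'
```

```text
ee_pos: [0.4939, -0.153, 0.2376]
force: [-1.5, -0.5, 5.7]
gripper_force: 50.0
ee_pos: [0.4939, -0.1529, 0.2366]
force: [-1.9, 0.7, 4.1]
gripper_force: 50.0
ee_pos: [0.494, -0.1529, 0.2355]
force: [-0.0, 1.1, 4.4]
gripper_force: 50.0
```

```bash
python3 -m jog '{"grip":[0,0],"slide":[[0,0,0.05],[0,0,0.1]],"yaw":[0,0]}'|grep -E 'ee_pos|^force';python3 -m jog '{"grip":[0,0],"slide":[[0,0,0.05],[0,0,0.05]],"yaw":[0,0]}'|grep -E 'ee_pos|^force'
```

```text
ee_pos: [0.4939, -0.1529, 0.2344]
force: [0.1, 0.2, 4.8]
ee_pos: [0.4939, -0.1529, 0.2338]
force: [-0.6, 0.0, 3.7]
```

```bash
python3 -m jog '{"grip":[0,0],"slide":[[0,0,0.05],[0,0,0.1]],"yaw":[0,0]}'|grep -E 'ee_pos|^force';python3 -m jog '{"grip":[0,0],"slide":[[0,0,0.05],[0,0,0.1]],"yaw":[0,0]}'|grep -E 'ee_pos|^force'
```

```text
ee_pos: [0.494, -0.153, 0.2332]
force: [-1.8, 0.5, 10.1]
ee_pos: [0.4941, -0.153, 0.2328]
force: [-2.9, 1.5, 14.8]
```

The push has risen steeply to 15 N, so the balls are packed. I'll hold briefly, then withdraw.

```bash
python3 -m jog '{"grip":[0,0,0],"slide":[[0,0,0],[0,0,0],[0,0,0]],"yaw":[0,0,0]}'|grep -E 'ee_pos|^force'; python3 -m jog '{"grip":[0,0,0,0,0,0,0,0,0,0],"slide":[[0,0,-0.5],[0,0,-1.5],[0,0,-3],[0,0,-4.5],[0,0,-6],[0,0,-7.5],[0,0,-9],[0,0,-10],[0,0,-10],[0,0,-10]],"yaw":[0,0,0,0,0,0,0,0,0,0]}'; python3 - <<'E'
from h import *
d=grab('scene')
save(d,'p2.png',(205,90,305,200),5)
E
```

```text
ee_pos: [0.4941, -0.153, 0.2328]
force: [-1.8, 1.2, 12.0]
time: 10.3
ee_pos: [0.4939, -0.153, 0.3318]
eef_rot: [[0.964, 0.268, 0.0], [0.268, -0.964, -0.0], [0.0, 0.0, -1.0]]
force: [0.2, 0.6, -0.9]
grip_width: 0.0215
gripper_force: 50.0
```

View pics/p2.png

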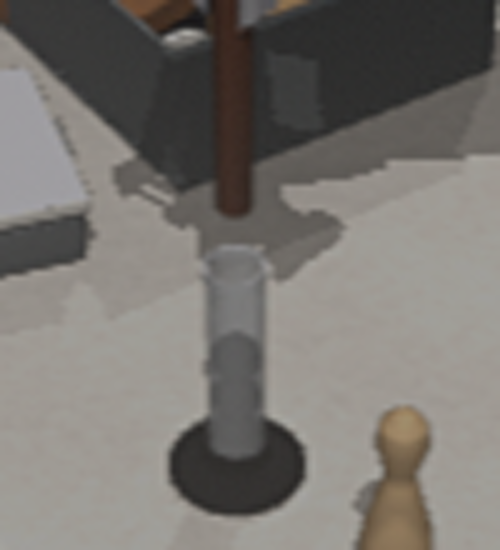

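The balls now form one unbroken column (y 335–455) with an empty bore above, and the stick is unslipped. I'll take it back above the pocket.

```bash
python3 -m jog '{"grip":[0,0,0,0,0,0,0,0,0,0,0,0,0,0,0,0,0,0],"slide":[[0.5,-3,0],[1,-6,0],[1.5,-9,0],[2,-12,0],[2.5,-15,0],[3,-18,0],[3.5,-21,0],[4,-24,0],[4.5,-27,0],[5,-30,0],[5.4,-33,0],[5.8,-35.7,0],[5.8,-35.7,0],[5.8,-35.7,0],[5.8,-35.7,3],[5.8,-35.7,6],[5.8,-35.7,10],[5.8,-35.7,10]],"yaw":[0,0,0,0,0,0,0,0,0,0,0,0,0,0,0,0,0,0]}'; python3 - <<'E'
from h import *
d=grab('scene');save(d,'r1.png',(280,150,400,260),5)
E
```

```text
time: 11.85
ee_pos: [0.4519, 0.2045, 0.2252]
eef_rot: [[0.964, 0.266, -0.01], [0.266, -0.964, -0.004], [-0.011, 0.001, -1.0]]
force: [0.3, 0.4, -2.0]
grip_width: 0.0217
gripper_force: 50.0
```

View pics/r1.png

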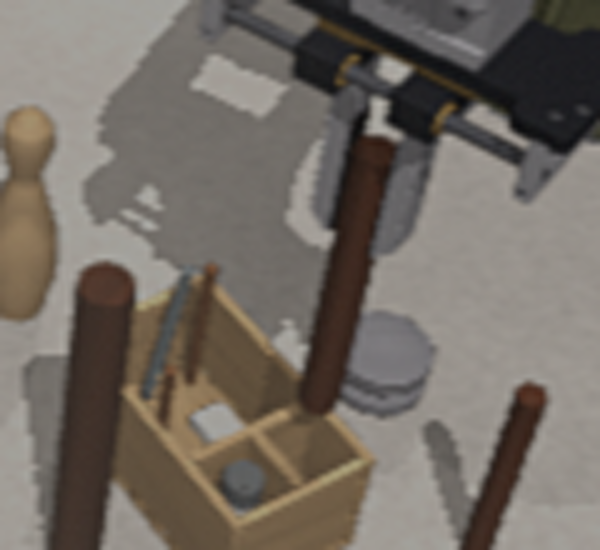

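The stick end (320,405) hangs just above the empty pocket, whose opening is centred near (318,440). I'll insert it.

```bash
python3 -m jog '{"grip":[0,0,0,0,0,0],"slide":[[0,0,1],[0,0,2],[0,0,3],[0,0,4],[0,0,5],[0,0,5]],"yaw":[0,0,0,0,0,0]}'; python3 -m jog '{"grip":[0,0,0,0,0,0,0,0],"slide":[[0,0,1],[0,0,2],[0,0,3],[0,0,4],[0,0,4.5],[0,0,4.8],[0,0,4.8],[0,0,4.8]],"yaw":[0,0,0,0,0,0,0,0]}'
```

```text
time: 12.4
ee_pos: [0.4536, 0.2063, 0.1799]
eef_rot: [[0.964, 0.268, -0.003], [0.268, -0.964, -0.001], [-0.003, 0.0, -1.0]]
force: [0.2, 1.0, 0.0]
grip_width: 0.021
gripper_force: 50.0
time: 13.07
ee_pos: [0.4544, 0.2066, 0.1341]
eef_rot: [[0.964, 0.268, 0.0], [0.268, -0.964, 0.0], [0.0, -0.0, -1.0]]
force: [-0.4, 0.2, -0.3]
grip_width: 0.0212
gripper_force: 50.0
```

```bash
python3 -m jog '{"grip":[0,0,0],"slide":[[0,0,0.1],[0,0,0.2],[0,0,0.2]],"yaw":[0,0,0]}'|grep -E 'ee_pos|^force'; python3 -m jog '{"grip":[0,0,0],"slide":[[0,0,0.1],[0,0,0.1],[0,0,0.1]],"yaw":[0,0,0]}'|grep -E 'ee_pos|^force'
```

```text
ee_pos: [0.4543, 0.2066, 0.132]
force: [0.7, 0.1, -0.7]
ee_pos: [0.4543, 0.2066, 0.1309]
force: [0.3, -0.7, -1.6]
```

```bash
python3 -m jog '{"grip":[0,0,0],"slide":[[0,0,0.05],[0,0,0.1],[0,0,0.1]],"yaw":[0,0,0]}'|grep -E 'ee_pos|^force'
```

```text
ee_pos: [0.4545, 0.2066, 0.1304]
force: [-0.9, -1.3, 5.3]
```

The stick is touching the pocket floor. I'll release gently and retreat upward.

```bash
python3 -m jog '{"grip":[0.24,0.26,0.3,0.4,0.6,0.8,1,1,1,1,1,1],"slide":[[0,0,0],[0,0,0],[0,0,0],[0,0,0],[0,0,0],[0,0,0],[0,0,0],[0,0,0],[0,0,0],[0,0,0],[0,0,0],[0,0,0]],"yaw":[0,0,0,0,0,0,0,0,0,0,0,0]}'; python3 -m jog '{"grip":[1,1,1,1,1,1,1,1,1,1,1],"slide":[[0,0,-1],[0,0,-3],[0,0,-6],[0,0,-9],[0,0,-12],[0,0,-15],[0,0,-18],[0,0,-18],[0,0,-18],[0,0,-18],[0,0,-18]],"yaw":[0,0,0,0,0,0,0,0,0,0,0]}'; python3 - <<'E'
from h import *
d=grab('scene');save(d,'f1.png',(200,110,400,260),4)
E
```

```text
time: 14.82
ee_pos: [0.4543, 0.2066, 0.1299]
eef_rot: [[0.964, 0.267, -0.0], [0.267, -0.964, -0.0], [-0.0, -0.0, -1.0]]
force: [-0.1, -0.2, -0.2]
grip_width: 0.0847
gripper_force: 0.0
time: 15.73
ee_pos: [0.4539, 0.2064, 0.309]
eef_rot: [[0.964, 0.268, -0.002], [0.268, -0.964, -0.001], [-0.002, 0.0, -1.0]]
force: [0.6, 0.3, -0.4]
grip_width: 0.0942
gripper_force: 0.0
```

View pics/f1.png

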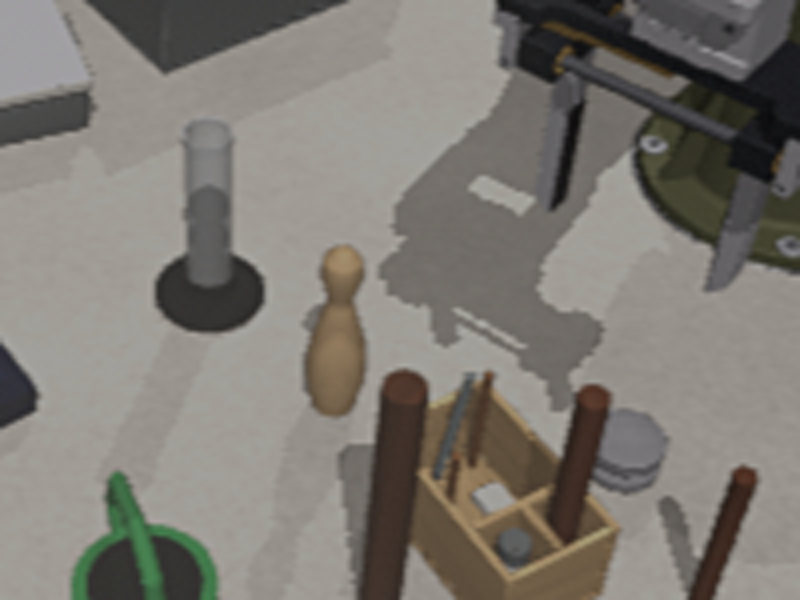

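The stick stands upright in its pocket (592,400), the balls are packed in the tube (208,235), the gripper is clear and the other things haven't moved.

```bash
python3 -c "
from station import ctrl;print(ctrl.job_done())"
```

```text
the job is handed in; nothing more can be done
None
```

The three balls are packed on the tube's floor (the push rose steeply to about 15 N), the stick is standing released in its own pocket of the tidy, and the job was handed in after about 16 s of robot time.

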